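# Line up the stock camera and hold the tall jar in front of it

## Robot

A 7-joint arm with a two-finger parallel gripper is mounted at the origin on the work surface. World frame = base frame: x ahead of the robot, y to its left, z up, the work surface at z = 0. Lengths are in m, angles in rad, forces in N, time in s.
With the tool pointing down it reaches from about 0.425 to 1.025 m from the base axis. Payload 9.4 kg.
Tool frame: the origin (TCP) lies where the fingers leave the gripper's body, on its centre line; the fingertips stand 84 mm ahead of it and the grasp point (between the pads) lies 65 mm ahead of it; z points along the fingers, y is the line along which they close (so a half turn about z gives the same grasp; the last joint's range is limited). The gripper opens to 93 mm and grips with 3 to 60 N. Pads are 15 mm wide; open, the fingers measure 128 mm over their backs; the gripper's body (75 mm by 188 mm) begins 65 mm behind the grasp point.
Start: joints at [1.21, 0.599, -0.003, 1.599, 0.002, 0.943, -0.08], TCP at [0.203, -0.696, 0.303] pointing down, gripper open.
Joint ranges: [-2.57, 2.57], [-0.35, 1.97], [-1.29, 1.29], [0.11, 2.56], [-1.05, 4.19], [0.11, 1.86], [-2.63, 2.63]. Speed limits (rad/s): [2.22, 2.22, 3.01, 3.01, 3.14, 3.14, 3.14].

## Interface

Orientations are given as a unit quaternion [x, y, z, w].
In Python, from workcell import * gives the robot as it stands. The module is installed in compiled form; this text tells all that it offers.
- The arm moves only by the tool apply_moves, never from a script. Its arguments are lists of equal length, an entry for each row: "delta_pos": the shift along the world's x, y, z as a fraction of full scale, a list of three; "rot": the turn, a rotation vector about the world's x, y, z as a fraction of full scale, a list of three. A call has 1 to 20 rows; each row shifts and turns the commanded pose from where the row before left it; what a row does not reach is not made up. Full scale, the value 1, is 2.5 cm for a shift and 90 degrees for a turn. A row lasts 1/12 s, in which the tool goes at most 41.7 mm and 7.16 degrees, less where a joint would pass 70% of its speed; a pose out of reach is approached as far as the arm can. A call with a number of a shift or a turn outside -1 to 1 is refused whole. A call with a gripper value outside its range is refused whole. "hand" is the opening, from 0 (shut) to 1 (fully open), set as the call begins (left out, the last holds). The fingers move at their own pace and stop on an object; "squeeze" is the grip in N (left out, the last holds). Time passes only in rows, so rows that do not move let the fingers close. It gives the time, the measured TCP pose, the force, the opening and the grip force at its end, in the units of the state.
- get_state(): the state, without advancing time (a new reading comes with each control period).
- grab_frame(name): name is "side" or "top" or "wrist"; returns a dict with "color" (400x640x3 uint8, red, green, blue), "K" (3x3 intrinsics, pixels), "dist" ([k1, k2, p1, p2, k3] as OpenCV has them; the pictures are not rectified), "camera_from_world" (4x4, takes a point from world to camera coordinates). Camera axes: x right, y down, z forward; pixel columns grow to the right and rows downward; lengths in m; the calibration is good to about 2 mm. A picture is of the moment at which its call begins. There is no depth.
- close_job(): hands the job in; it is judged then, once.
The state is a dict: "clock": time; "qpos": joint angles; "joint_velocities": joint speeds; "effort": joint torques, N m; "position": TCP position; "orientation": TCP orientation; "ft_force": force on the tool from outside, world axes, zero at the start; "ft_torque": the same for the moment, N m; "grip_width": finger opening in m; "gripper_force": force on a finger pad.
Only numpy, scipy, OpenCV 4.12 (cv2) and the standard library are available. Lean on these libraries where they do the work, as an engineer would, in place of code of your own. Each camera call takes 0.05 s, during which the arm holds its last target. There are 200 camera calls.

## Task

Get the hardware jars ready for a stock photo: first slide the small camera along its rail until it is in line with the upright steel index plate, straight in front of the carousel's centre. Then turn the carousel by the bar handle on top until the one tall jar faces front, straight before the camera, and finish while still gripping that handle, holding the turntable still. Leave the camera lined up and do not disturb the other things lying about.

Things in the scene. Friction and masses are not known exactly. Their poses are not given: they have to be found in the camera images.
- station: dark steel board 350 (x) by 370 (y) by 12 mm thick, fixed to the table, carrying rail and carousel; origin under its centre on the table. Its -x side is the front (roughly towards the robot). The rail runs along its y at x = -115 mm; the carousel's vertical axis is at x = +50, y = 0. The index plate, an upright steel plate 5 mm wide (y), 24 mm long and 30 mm tall, stands on the board just in front of the rail, at x = -157, y = 0
- camera (a joint): how far the camera carriage has slid along the rail, m: 0 at the right end (board y = -125 mm), grows towards the board's +y up to 0.170; it is in line with the index plate at 0.125. It rubs with about 1.5 N and stays where it is left
- camera_grip (a point): centre of the grip fin on top of the black camera: an upright fin 14 mm wide (along the rail, board y), 24 mm deep (board x), its free part from 23 mm below to 20 mm above this point; the camera body below it is 76 mm wide (y) and 28 mm deep. The lens looks along the board's +x at the carousel. This point is about 125 mm above the table
- carousel: grey turntable disc, 210 mm diameter, 10 mm thick, underside 24 mm above the table, with five lidded jars 46 mm in diameter fixed evenly round it at 75 mm radius: four are 45 mm tall, one 75 mm. Origin on its axis at the disc's underside; its own -x points from the axis to the tall jar; z up. It turns freely either way without end stops, stays where it is left (friction about 0.04 N m)
- tall_jar (a point): centre of the top of the tall jar's lid, about 109 mm above the table, 75 mm from the axis. It faces front when it lies on the board's -x side of the axis, at board y = 0
- turn_handle (a point): bar handle fixed on top of the carousel's central post, 64 mm long, 14 mm thick, 42 mm tall; this point is the bar's centre, on the carousel's axis, about 149 mm above the table. Its long direction is its own x, in line with the tall jar (which lies on its -x side); it turns with the carousel. The post below it is 26 mm across
- glue_stick: white upright glue stick, 30 mm diameter, 85 mm tall, stands on the board's far left corner; origin under its foot; leave alone
- printed_gear: orange printed gear lying on the board's far right corner, 55 mm across, 22 mm high; origin under its centre; leave alone
- nozzle_cup: small open aluminium cup, 44 mm across, 35 mm tall, on the board's left edge; origin under its centre; leave alone
- filament_spool: spool of grey filament lying flat on the table to the left, 200 mm across, 66 mm high; origin under its centre; leave alone
- scraper: scraper lying on the table to the right, along its own x; leave alone
- nozzle_wrench: wrench lying on the table to the right, along its own x; leave alone
- cleaner_bottle: white bottle, 60 mm across, 160 mm tall, on the table to the left; origin under its centre; leave alone

How it is judged:
On the way, in this order (a step that is already met when the one before it is completed fails the run):
1. the camera is in line with the index plate (value of joint camera between 0.119 and 0.131 m), for 0.2 s.
2. the tall jar faces front and the handle is held (all of step 1 and y of tall_jar in the frame of station between -0.009 and 0.009 m and x of tall_jar in the frame of station below 0 m and contact force between the fingers and carousel above 1 N and distance between the grasp point and turn_handle below 0.04 m and angular speed of carousel below 0.05 rad/s), for 0.2 s.
At the end, for the whole second after the job is handed in: The camera stands within 6 mm of the index position, the tall jar faces front (its centre within 9 mm of the board's centre line, on the front side), and the turntable is at rest with the fingers still gripping the bar handle (more than 1 N, grasp point within 40 mm of the bar's centre) (all of step 2); the arm keeps its last pose, push and grip.
It fails at once if a bystander was pushed away or tipped (distance of any of glue_stick, printed_gear, nozzle_cup, filament_spool, scraper, nozzle_wrench, cleaner_bottle from where it was at the start of the episode above 0.02 m or angle between any of glue_stick, nozzle_cup, cleaner_bottle's own z axis and vertical above 0.3 rad).
It also fails if it takes over 67 s, if anything falls off the work surface, if the arm or the gripper's body presses on something with over 40 N, if the wrist force passes 120 N, or if a joint passes its speed limit or range.

## Working session

There is one attempt and no reset: what is moved stays moved. The work goes in short steps, Python scripts to look and compute and a tool call to move; the robot and the scene stay as the last step left them, time stands still between calls to the robot, and variables do not carry over. Pictures are saved under pics/ and viewed, at most 10 in all, crops included, and the job is handed in when it is done.

Besides the shell and the picture viewer there is one more tool, called after ">>>" as name(argument=value, ...) on one line, values as JSON. apply_moves: Moves the arm, as the interface text tells. Shift numbers are shares of 2.5 cm and turn numbers shares of 90 degrees, none past 1 either way. Its arguments: {"type":"object","properties":{"delta_pos":{"type":"array","items":{"type":"array","items":{"type":"number","minimum":-1,"maximum":1}}},"rot":{"type":"array","items":{"type":"array","items":{"type":"number","minimum":-1,"maximum":1}}},"hand":{"type":"number"},"squeeze":{"type":"number"}},"required":["delta_pos","rot"]}

```bash
mkdir -p pics; cat > h.py <<'E'
from workcell import *
import numpy as np, cv2
def shot(n,f):
    d=grab_frame(n); cv2.imwrite('pics/'+f,d['color'][:,:,::-1]); 
    np.savez('pics/'+f+'.npz',**{k:np.array(v) for k,v in d.items()}); return d
def load(f): return dict(np.load('pics/'+f+'.npz'))
def ray(d,uv):
    p=cv2.undistortPoints(np.array([[uv]],float),np.array(d['K'],float),np.array(d['dist'],float))[0,0]
    T=np.array(d['camera_from_world']); R=T[:3,:3]
    return -R.T@T[:3,3], R.T@np.array([p[0],p[1],1])
def onz(d,uv,z):
    c,r=ray(d,uv); return c+r*(z-c[2])/r[2]
def proj(d,P):
    T=np.array(d['camera_from_world']); 
    return cv2.projectPoints(np.array(P,float).reshape(-1,1,3),cv2.Rodrigues(T[:3,:3])[0],T[:3,3],np.array(d['K'],float),np.array(d['dist'],float))[0][:,0]
E
python3 - <<'E'
from h import *
for n in('top','side'):
    d=shot(n,n+'0.png'); print(n,ray(d,(320,200)))
print(get_state())
E
```

```text
top (array([ 0.28863303, -0.04042512,  1.40620605]), array([ 2.13118119e-01,  1.16125195e-04, -9.77270116e-01]))
side (array([ 0.44009173, -1.15825451,  1.40980807]), array([ 0.08574725,  0.66117138, -0.74537819]))
{'clock': 0.1, 'qpos': array([ 1.21029984,  0.600019  , -0.00258336,  1.60002717,  0.00180802,
        0.9429417 , -0.07979907]), 'joint_velocities': array([ 0.00029491, -0.00061842, -0.00149932, -0.00213607,  0.00094907,
       -0.00086042,  0.00119519]), 'effort': array([ 4.00140620e-03, -7.66558170e+01,  1.50159873e+00, -2.52941823e+01,
       -5.22852154e-02,  1.35691374e-02,  4.84544262e-05]), 'position': array([ 0.20292932, -0.69568551,  0.30197267]), 'orientation': array([ 9.89942216e-01,  1.41470573e-01, -1.54641651e-04, -6.79061257e-04]), 'ft_force': array([-0.16038018,  0.008196  , -0.53049059]), 'ft_torque': array([-0.002531  ,  0.00959654, -0.00516309]), 'gripper_force': 0.0, 'grip_width': 0.09300466252781972}
```

View pics/top0.png

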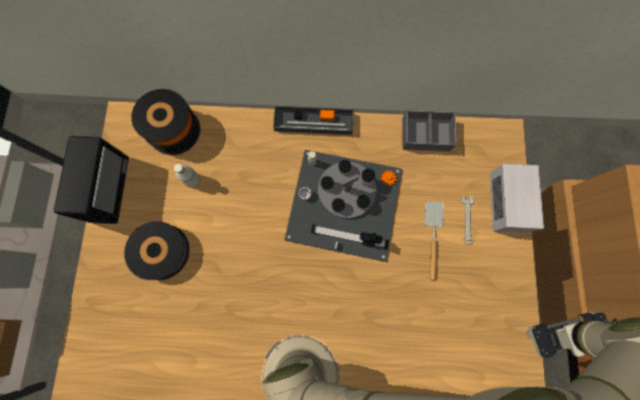

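View pics/side0.png

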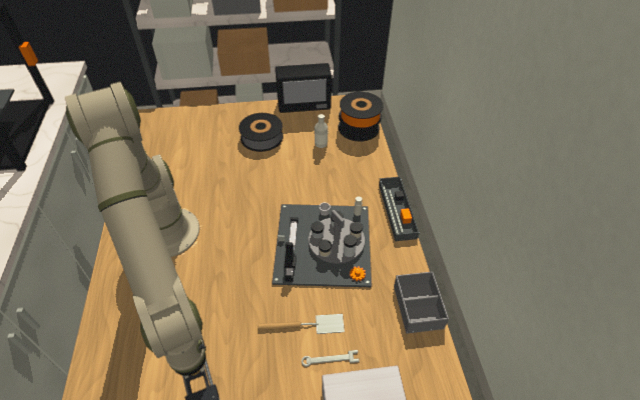

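The top view shows the board corners near (306,152), (403,165), (387,260) and (286,241). The camera is near (375,240), at the right end of the rail, and the carousel is near (347,187). I'll enlarge both views next.

```bash
python3 - <<'E'
from h import *
t=load('top0.png'); s=load('side0.png')
a=cv2.resize(t['color'][145:265,280:410],None,fx=4.6,fy=4.6,interpolation=cv2.INTER_CUBIC)
b=cv2.resize(s['color'][190:295,265:380],None,fx=5,fy=5,interpolation=cv2.INTER_CUBIC)
cv2.imwrite('pics/tc.png',a[:,:,::-1]); cv2.imwrite('pics/sc.png',b[:,:,::-1])
for d,box,n in((t,(145,265,280,410),'top'),(s,(195,295,265,380),'side')):
    c=d['color'].astype(int); m=np.zeros(c.shape[:2],np.uint8)
    y0,y1,x0,x1=box; sub=c[y0:y1,x0:x1]
    m[y0:y1,x0:x1]=((sub[...,0]-sub[...,2])<25)*255
    m=cv2.morphologyEx(m,cv2.MORPH_CLOSE,np.ones((9,9),np.uint8))
    cs=max(cv2.findContours(m,cv2.RETR_EXTERNAL,cv2.CHAIN_APPROX_NONE)[0],key=cv2.contourArea)
    r=cv2.approxPolyDP(cv2.convexHull(cs),6,True)[:,0]
    P=np.array([onz(d,q,.012) for q in r]); print(n,r.tolist(),P.round(3).tolist(), np.linalg.norm(P-np.roll(P,-1,0),axis=1).round(3), P.mean(0))
E
```

```text
top [[305, 151], [400, 169], [386, 260], [285, 239]] [[0.778, 0.025, 0.012], [0.724, -0.331, 0.012], [0.389, -0.281, 0.012], [0.445, 0.078, 0.012]] [0.36  0.34  0.364 0.338] [ 0.58393373 -0.12753158  0.012     ]
side [[360, 198], [370, 286], [272, 283], [282, 205]] [[0.764, 0.073, 0.012], [0.723, -0.338, 0.012], [0.386, -0.283, 0.012], [0.446, 0.074, 0.012]] [0.413 0.342 0.362 0.318] [ 0.57987513 -0.1189099   0.012     ]
```

View pics/tc.png

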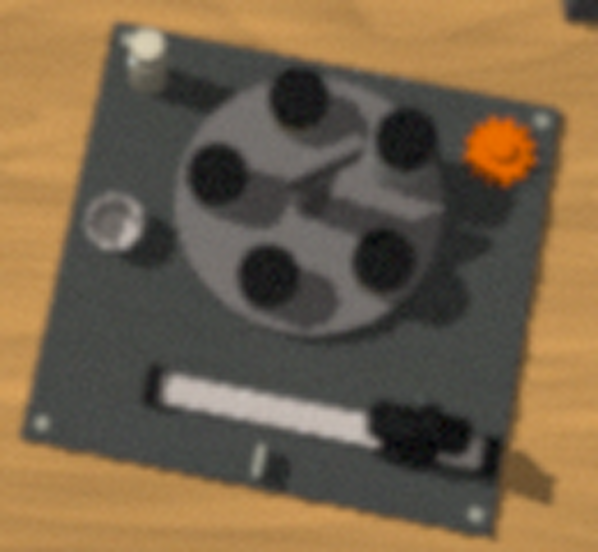

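View pics/sc.png

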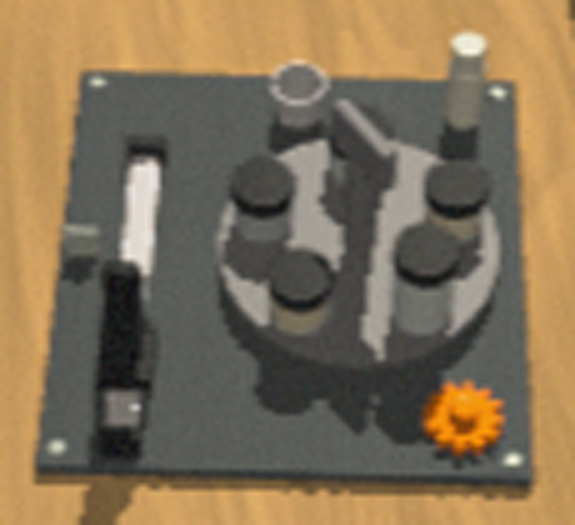

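The tall jar is at the far right of the board, at top crop (408,138), and the bar points towards it. The camera carriage is at crop (418,435) and the index plate at (260,460). Next I'll compute the poses.

```bash
cat >> h.py <<'E'
def tri(prs):
    A=np.zeros((3,3));b=np.zeros(3)
    for d,uv in prs:
        c,r=ray(d,uv); r=r/np.linalg.norm(r); M=np.eye(3)-np.outer(r,r); A+=M;b+=M@c
    return np.linalg.solve(A,b)
E
python3 - <<'E'
from h import *
from scipy.optimize import least_squares
t=load('top0.png'); s=load('side0.png')
T=lambda x,y:(280+(x+.5)/4.6-.5,145+(y+.5)/4.6-.5); S=lambda x,y:(265+(x+.5)/5-.5,190+(y+.5)/5-.5)
L=np.array([[.175,.185],[.175,-.185],[-.175,-.185],[-.175,.185]])
W=np.array([onz(t,T(*q),.012)[:2] for q in((118,25),(562,108),(492,535),(25,437))]); 
W2=np.array([onz(s,S(*q),.012)[:2] for q in((515,80),(530,483),(37,472),(83,73))])
R=lambda a:np.array([[np.cos(a),-np.sin(a)],[np.sin(a),np.cos(a)]])
for w in (W,W2,np.r_[W,W2]):
    l=np.tile(L,(len(w)//4,1))
    f=least_squares(lambda p:((l@R(p[2]).T+p[:2])-w).ravel(),[.58,-.13,-.15]); print(f.x.round(4),abs(f.fun).max().round(4))
x,y,a=f.x; np.save('board.npy',f.x)
B=lambda p:R(a)@p+[x,y]; inv=lambda P:R(a).T@(np.array(P)[:2]-[x,y])
print('axis',B([.05,0]),'plate',B([-.157,0]),'target fin',B([-.115,0]))
print('bar mid T',inv(onz(t,T(325,171),.165)),'S',inv(onz(s,S(365,128),.168)))
print('plate',inv(onz(t,T(260,445),.042)), inv(onz(s,S(82,228),.042)))
for n,q in (('jar',(408,138)),):
    J=inv(onz(t,T(*q),.109)); print('jar T',J,np.hypot(*(J-[.05,0])),'S',inv(onz(s,S(428,245),.109)))
b0,b1=inv(onz(t,T(290,188),.17)),inv(onz(t,T(360,152),.17)); print('bar',b0,b1,np.degrees(np.arctan2(*(b1-b0)[::-1])))
print('jar ang',np.degrees(np.arctan2(*(J-[.05,0])[::-1])))
print('rail L end/cam',inv(onz(t,T(418,435),.1)),inv(onz(s,S(122,365),.1)), inv(onz(s,S(122,265),.1)),inv(onz(t,T(372,425),.1)),inv(onz(t,T(470,435),.1)))
print('fin pred',[ (np.array(proj(t,[*B([-.115,c-.125]),z])[0])-[279.5,144.5])*4.6 for c in(.0,.02,.03,.04,.06) for z in (.145,)])
print('fin pred S',[ (np.array(proj(s,[*B([-.115,c-.125]),z])[0])-[264.5,189.5])*5 for c in(.0,.02,.03,.04,.06) for z in (.145,)])
E
```

```text
[ 0.5845 -0.1299 -0.1543] 0.004
[ 0.5853 -0.1301 -0.155 ] 0.0044
[ 0.5849 -0.13   -0.1547] 0.0044
axis [ 0.63431906 -0.1377117 ] plate [ 0.42978958 -0.10582615] target fin [ 0.47128831 -0.11229568]
bar mid T [ 0.0407776  -0.00032147] S [0.05044447 0.00266627]
plate [-0.14555037  0.00463127] [-0.15573005  0.00492803]
jar T [ 0.0940284  -0.05838827] 0.07312789786149441 S [ 0.09680308 -0.05374771]
bar [0.02213845 0.02186519] [ 0.05814044 -0.0219855 ] -50.613561348647664
jar ang -52.98142864805421
rail L end/cam [-0.12214521 -0.10440598] [-0.1114957  -0.15484788] [-0.11768034 -0.07100519] [-0.12174727 -0.07054794] [-0.1145242  -0.14121306]
fin pred [array([457.97496905, 424.04437126]), array([429.74903065, 418.26466891]), array([415.65776558, 415.38007688]), array([401.58072164, 412.4989386 ]), array([373.46855714, 406.7468672 ])]
fin pred S [array([117.41341285, 290.35763242]), array([119.63212929, 266.34040026]), array([120.72725193, 254.48445628]), array([121.8130482 , 242.72854995]), array([123.95714094, 219.51175411])]
```

>>> apply_moves(delta_pos=[[0.5,0.96,0],[0.5,0.96,0],[0.5,0.96,0],[0.5,0.96,0],[0.5,0.96,0],[0.5,0.96,0],[0.5,0.96,0],[0.5,0.96,0],[0.5,0.96,0],[0.5,0.96,0],[0.5,0.96,0],[0.5,0.96,0],[0.5,0.96,0],[0.5,0.96,0],[0.5,0.96,0],[0.5,0.96,0],[0.5,0.96,0],[0.5,0.96,0],[0.5,0.96,0],[0,0,0]], rot=[[0,0,-0.07],[0,0,-0.07],[0,0,-0.07],[0,0,-0.07],[0,0,0],[0,0,0],[0,0,0],[0,0,0],[0,0,0],[0,0,0],[0,0,0],[0,0,0],[0,0,0],[0,0,0],[0,0,0],[0,0,0],[0,0,0],[0,0,0],[0,0,0],[0,0,0]], hand=1)

```text
clock: 1.77
position: [0.4429, -0.2353, 0.3025]
orientation: [0.997, -0.075, 0.0, -0.001]
ft_force: [0.1, 0.0, 0.2]
grip_width: 0.0931
gripper_force: 0.0
```

```bash
python3 - <<'E'
from h import *
d=shot('wrist','w1.png'); print(get_state()['qpos'],ray(d,(320,200)))
x,y,a=np.load('board.npy'); c,s=np.cos(a),np.sin(a); B=lambda u,v,z:[x+c*u-s*v,y+s*u+c*v,z]
print(proj(d,[B(-.115,v,.145) for v in(-.125,-.105,-.085,0)]+[B(-.157,0,.042),B(.05,0,.17)]))
E
```

```text
[ 0.32530617  0.33398774  0.07264442  2.1066298  -0.0380121   0.70256389
 -1.29899499] (array([ 0.52063912, -0.24646125,  0.38429618]), array([-0.28040348,  0.03208968, -0.95943509]))
[[316.8472373  199.01048098]
 [294.48530658 198.88913573]
 [272.11932153 198.76766958]
 [176.78932652 198.24884747]
 [219.91796079 207.50149209]
 [120.93600862 -41.11257694]]
```

View pics/w1.png

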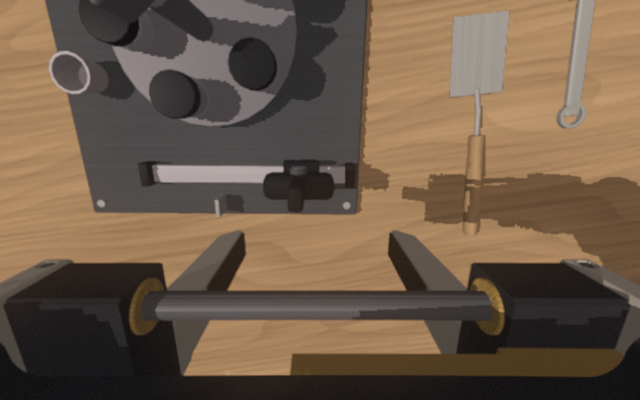

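The wrist view shows the fin at about (296,200) and the index plate at (219,207), both where predicted. So the camera is at board y ≈ -0.106, and I'll grip the fin.

>>> apply_moves(delta_pos=[[0.49,0.75,0],[0,0,-0.8],[0,0,-0.8],[0,0,-0.8],[0,0,-0.8],[0,0,-0.6],[0,0,-0.4],[0,0,-0.18],[0,0,0],[0,0,0]], rot=[[0,0,0],[0,0,0],[0,0,0],[0,0,0],[0,0,0],[0,0,0],[0,0,0],[0,0,0],[0,0,0],[0,0,0]])

```text
clock: 2.65
position: [0.4527, -0.2217, 0.1935]
orientation: [0.997, -0.078, 0.0, 0.0]
ft_force: [0.4, -0.2, -0.4]
grip_width: 0.0932
gripper_force: 0.0
```

>>> apply_moves(delta_pos=[[0,0,0],[0,0,0],[0,0,0],[0,0,0],[0,0,0],[0,0,0],[0,0,0],[0,0,0]], rot=[[0,0,0],[0,0,0],[0,0,0],[0,0,0],[0,0,0],[0,0,0],[0,0,0],[0,0,0]], hand=0, squeeze=12)

```text
clock: 3.32
position: [0.4528, -0.2212, 0.1932]
orientation: [0.997, -0.078, -0.0, -0.0]
ft_force: [-0.5, -0.6, 0.4]
grip_width: 0.0444
gripper_force: 0.0
```

```bash
python3 - <<'E'
from h import *
s=get_state(); x,y,a=np.load('board.npy'); p=s['position'][:2]-[x,y]; c,si=np.cos(a),np.sin(a)
print(s['position'],s['grip_width'],s['gripper_force'],s['ft_force'],'board',c*p[0]+si*p[1],-si*p[0]+c*p[1])
d=shot('wrist','w2.png')
E
```

```text
[ 0.45275735 -0.22121744  0.19322932] 0.04437138815627406 0.0 [-0.52888028 -0.55237962  0.39529177] board -0.1165318733082302 -0.11047624430182192
```

View pics/w2.png

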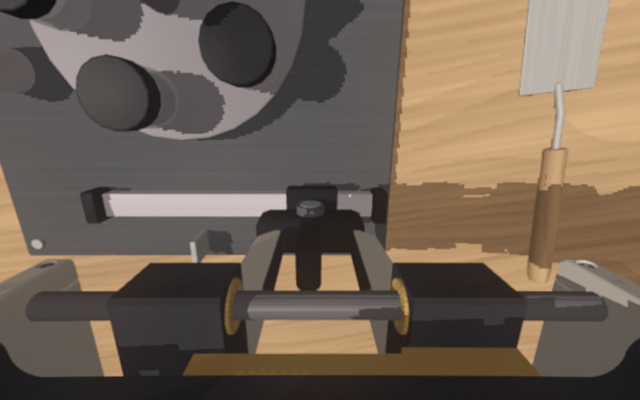

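The fin at about (309,260) lies between the closing fingers, so I'll finish closing.

>>> apply_moves(delta_pos=[[0,0,0],[0,0,0],[0,0,0],[0,0,0],[0,0,0],[0,0,0],[0,0,0],[0,0,0]], rot=[[0,0,0],[0,0,0],[0,0,0],[0,0,0],[0,0,0],[0,0,0],[0,0,0],[0,0,0]])

```text
clock: 4.03
position: [0.4527, -0.2212, 0.1932]
orientation: [0.997, -0.078, -0.0, -0.0]
ft_force: [-0.2, 1.4, -0.9]
grip_width: 0.0138
gripper_force: 12.0
```

```bash
python3 - <<'E'
from h import *
s=get_state(); x,y,a=np.load('board.npy'); p=s['position'][:2]-[x,y]; c,si=np.cos(a),np.sin(a)
print(s['position'],s['grip_width'],s['gripper_force'],s['ft_force'],'board',c*p[0]+si*p[1],-si*p[0]+c*p[1])
E
```

```text
[ 0.45274072 -0.22116997  0.19319874] 0.01375099066645843 11.999672055244446 [-0.24289411  1.42869326 -0.90766409] board -0.11655561509616655 -0.11043190338444421
```

>>> apply_moves(delta_pos=[[0.04,0.25,0],[0.08,0.5,0],[0.08,0.5,0],[0.08,0.5,0],[0.08,0.5,0],[0.08,0.5,0],[0.08,0.5,0],[0.08,0.5,0],[0.06,0.4,0],[0.03,0.2,0],[0,0,0],[0,0,0]], rot=[[0,0,0],[0,0,0],[0,0,0],[0,0,0],[0,0,0],[0,0,0],[0,0,0],[0,0,0],[0,0,0],[0,0,0],[0,0,0],[0,0,0]])

```text
clock: 5.03
position: [0.4701, -0.1122, 0.1932]
orientation: [0.997, -0.078, -0.0, -0.0]
ft_force: [0.5, 1.9, -2.7]
grip_width: 0.0141
gripper_force: 12.0
```

```bash
python3 - <<'E'
from h import *
s=get_state(); x,y,a=np.load('board.npy'); p=s['position'][:2]-[x,y]; c,si=np.cos(a),np.sin(a)
print(s['position'],s['grip_width'],s['gripper_force'],s['ft_force'],'board',c*p[0]+si*p[1],-si*p[0]+c*p[1])
d=shot('wrist','w3.png')
E
```

```text
[ 0.47009747 -0.1121594   0.19318511] 0.01409592217092126 12.000808417797089 [ 0.53813925  1.8888043  -2.74271304] board -0.11619761857163273 -4.877918500140535e-05
```

View pics/w3.png

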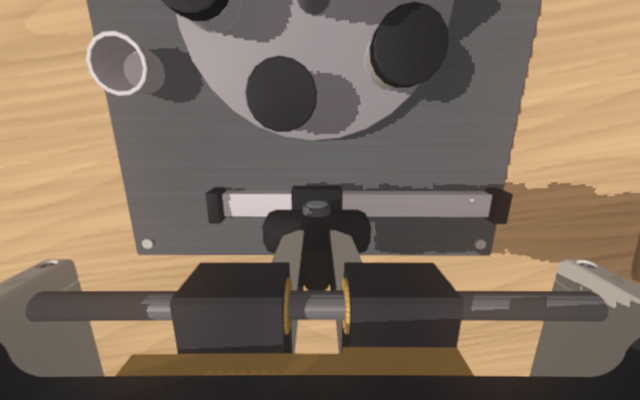

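The camera sits at about (316,230). The front screws at (147,244) and (480,244) give an independent check of the centre line.

```bash
python3 - <<'E'
from h import *
d=load('w3.png'); x,y,a=np.load('board.npy'); c,si=np.cos(a),np.sin(a)
def inv(P): p=P[:2]-[x,y]; return np.array([c*p[0]+si*p[1],-si*p[0]+c*p[1]])
for q,z in(((147.5,244),.013),((480.5,244),.013),((137,254),.012),((493,254),.012),((207,205),.025),((511,205),.025)): print(inv(onz(d,q,z)))
E
```

```text
[-0.16159601  0.17396646]
[-0.16168014 -0.16670888]
[-0.17337992  0.18735238]
[-0.17344846 -0.18202131]
[-0.11603528  0.10373462]
[-0.11613135 -0.18076946]
```

>>> apply_moves(delta_pos=[[0.01,0.08,0],[0,0,0],[0,0,0],[0,0,0]], rot=[[0,0,0],[0,0,0],[0,0,0],[0,0,0]])

```text
clock: 5.42
position: [0.4702, -0.111, 0.1932]
orientation: [0.997, -0.078, 0.0, 0.0]
ft_force: [1.9, -2.1, -3.3]
grip_width: 0.014
gripper_force: 12.0
```

>>> apply_moves(delta_pos=[[0,0,0],[0,0,0],[0,0,0],[0,0,0],[0,0,0.3],[0,0,0.6],[0,0,0.8],[0,0,0.8],[0,0,0.8],[0,0,0.8],[0,0,0.6],[0,0,0],[0,0,0]], rot=[[0,0,0],[0,0,0],[0,0,0],[0,0,0],[0,0,0],[0,0,0],[0,0,0],[0,0,0],[0,0,0],[0,0,0],[0,0,0],[0,0,0],[0,0,0]], hand=1)

```text
clock: 6.5
position: [0.4704, -0.1105, 0.3117]
orientation: [0.997, -0.078, 0.001, -0.0]
ft_force: [0.0, 0.2, 0.1]
grip_width: 0.092
gripper_force: 0.0
```

```bash
python3 - <<'E'
from h import *
s=get_state(); x,y,a=np.load('board.npy'); c,si=np.cos(a),np.sin(a)
p=s['position'][:2]-[x,y]
print(s['position'],s['qpos'],s['grip_width'],'board',c*p[0]+si*p[1],-si*p[0]+c*p[1])
d=shot('wrist','w4.png')
B=lambda u,v,z:[x+c*u-si*v,y+si*u+c*v,z]
print(proj(d,[B(-.115,0.002,.145),B(-.157,0,.042),B(.05,0,.17)]))
cv2.imwrite('pics/w4c.png',cv2.resize(d['color'][0:260,120:520],(800,520),interpolation=cv2.INTER_CUBIC)[:,:,::-1])
E
```

```text
[ 0.47035415 -0.11046749  0.31171955] [ 0.02429714  0.29903663  0.11412098  2.13631692 -0.05197109  0.70661071
 -1.55384819] 0.09197560135558179 board -0.11620462510802243 0.0016624735180372878
[[317.1648137  204.74774945]
 [318.56909011 211.9319344 ]
 [320.02744096 -16.64430576]]
```

View pics/w4c.png

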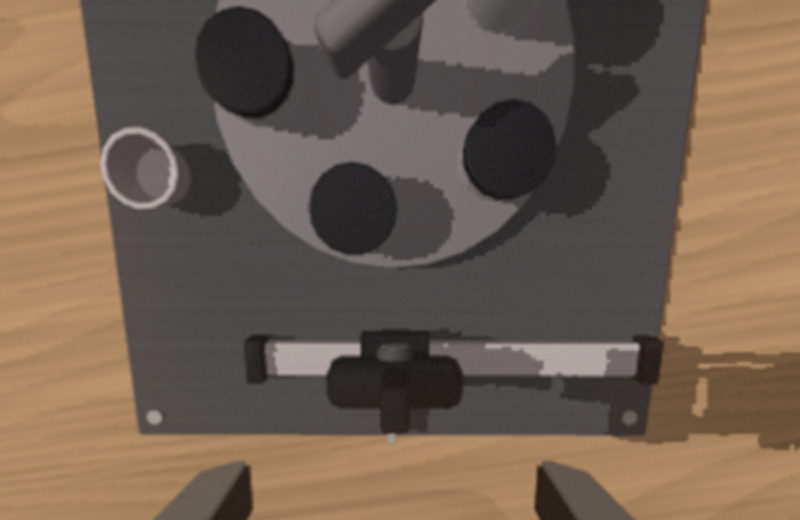

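```bash
python3 - <<'E'
from h import *
x,y,a=np.load('board.npy'); c,si=np.cos(a),np.sin(a)
def inv(P): p=P[:2]-[x,y]; return (np.array([c*p[0]+si*p[1],-si*p[0]+c*p[1]])*1000).round(2)
d=load('w4.png'); g=lambda u,v:(120+(u+.5)/2-.5,(v+.5)/2-.5)
for n,q,z in(('plate',(391,437),.035),('scrL',(154,417),.013),('scrR',(629,417),.013),('cornL',(139,433),.012),('cornR',(645,433),.012),('fin bottom end',(395,425),.145),('bodyL',(327,382),.085),('bodyR',(463,382),.085)): print(n,inv(onz(d,g(*q),z)))
B=lambda u,v,z:[x+c*u-si*v,y+si*u+c*v,z]
# yaw check: far edges of board
for q in((82,20),(705,20)): print(inv(onz(d,g(*q),.012)))
E
```

```text
plate [-168.48    4.48]
scrL [-161.05  174.44]
scrR [-161.4  -165.83]
cornL [-173.54  187.19]
cornR [-173.9 -179.2]
fin bottom end [-122.4     1.92]
bodyL [-116.84   40.68]
bodyR [-116.92  -37.04]
[ 85.4  186.68]
[  84.73 -181.52]
```

The camera is about 2 mm short of the plate in the same view (1.9 against 4.2 mm). I'll grip it again 2.3 mm further along to centre it.

>>> apply_moves(delta_pos=[[0.01,0.09,-0.4],[0,0,-0.8],[0,0,-0.8],[0,0,-0.8],[0,0,-0.8],[0,0,-0.6],[0,0,-0.4],[0,0,-0.12],[0,0,0]], rot=[[0,0,0],[0,0,0],[0,0,0],[0,0,0],[0,0,0],[0,0,0],[0,0,0],[0,0,0],[0,0,0]])

```text
clock: 7.3
position: [0.4698, -0.1082, 0.1914]
orientation: [0.997, -0.078, -0.002, -0.0]
ft_force: [0.4, 0.2, 1.2]
grip_width: 0.0931
gripper_force: 0.0
```

>>> apply_moves(delta_pos=[[0,0,0],[0,0,0],[0,0,0],[0,0,0],[0,0,0],[0,0,0],[0,0,0],[0,0,0],[0,0,0],[0,0,0],[0,0,0],[0,0,0],[0,0,0],[0,0,0],[0,0,0],[0,0,0],[0,0,0]], rot=[[0,0,0],[0,0,0],[0,0,0],[0,0,0],[0,0,0],[0,0,0],[0,0,0],[0,0,0],[0,0,0],[0,0,0],[0,0,0],[0,0,0],[0,0,0],[0,0,0],[0,0,0],[0,0,0],[0,0,0]], hand=0)

```text
clock: 8.72
position: [0.4705, -0.1084, 0.1927]
orientation: [0.997, -0.078, -0.0, 0.0]
ft_force: [-0.3, -0.6, -0.1]
grip_width: 0.0142
gripper_force: 12.0
```

```bash
python3 - <<'E'
from h import *
s=get_state(); x,y,a=np.load('board.npy'); p=s['position'][:2]-[x,y]; c,si=np.cos(a),np.sin(a)
print(s['position'],s['grip_width'],s['gripper_force'],s['ft_force'],'board',c*p[0]+si*p[1],-si*p[0]+c*p[1])
E
```

```text
[ 0.47047355 -0.10836399  0.19270601] 0.01418967141181595 11.99976772069931 [-0.25303926 -0.64537476 -0.14878603] board -0.11641066409970667 0.0037592560782084006
```

>>> apply_moves(delta_pos=[[0,0,0],[0,0,0],[0,0,0],[0,0,0],[0,0,0.3],[0,0,0.6],[0,0,0.8],[0,0,0.8],[0,0,0.8],[0,0,0.8],[0,0,0.6],[0,0,0],[0,0,0]], rot=[[0,0,0],[0,0,0],[0,0,0],[0,0,0],[0,0,0],[0,0,0],[0,0,0],[0,0,0],[0,0,0],[0,0,0],[0,0,0],[0,0,0],[0,0,0]], hand=1)

```text
clock: 9.8
position: [0.4706, -0.1082, 0.3112]
orientation: [0.997, -0.078, 0.001, -0.0]
ft_force: [0.4, 0.2, -0.7]
grip_width: 0.092
gripper_force: 0.0
```

>>> apply_moves(delta_pos=[[0.33,-0.05,0],[0.33,-0.05,0],[0.33,-0.05,0],[0.33,-0.05,0],[0.33,-0.05,0],[0.33,-0.05,0],[0.33,-0.05,0],[0.33,-0.05,0],[0.33,-0.05,0],[0.33,-0.05,0],[0.33,-0.05,0],[0.33,-0.05,0],[0.33,-0.05,0],[0.33,-0.05,0],[0.33,-0.05,0],[0.33,-0.05,0],[0.33,-0.05,0],[0.33,-0.05,0],[0.33,-0.05,0],[0.3,-0.1,0]], rot=[[0,0,0.071],[0,0,0.071],[0,0,0.071],[0,0,0.071],[0,0,0.071],[0,0,0.071],[0,0,0.071],[0,0,0.071],[0,0,0.071],[0,0,0.071],[0,0,0.071],[0,0,0.071],[0,0,0.071],[0,0,0.071],[0,0,0.071],[0,0,0.071],[0,0,0.071],[0,0,0.071],[0,0,0.071],[0,0,0.071]])

```text
clock: 11.47
position: [0.6347, -0.1342, 0.3088]
orientation: [0.506, 0.863, -0.0, -0.001]
ft_force: [0.0, -0.1, 0.7]
grip_width: 0.0931
gripper_force: 0.0
```

```bash
python3 - <<'E'
from h import *
x,y,a=np.load('board.npy')
s=get_state(); print(s['position'],s['orientation'],s['qpos'])
d=shot('wrist','w5.png'); 
u,v=proj(d,[[.6348,-.1347,.17]])[0]; print(u,v)
t=shot('top','top5.png'); sd=shot('side','side5.png')
for k in(t,): print(proj(k,[[.6348,-.1347,.17],[.4711,-.1084,.145]]))
E
```

```text
[ 0.63474259 -0.1342447   0.30883281] [ 5.06008338e-01  8.62527922e-01 -6.20670482e-05 -1.06833637e-03] [ 0.41956026  0.53593899 -0.4521063   1.75652056  0.2838654   0.91620472
  0.35747036]
315.2574189349058 216.70814232216202
[[349.8903327  178.5166779 ]
 [339.70302141 228.87852541]]
```

View pics/w5.png

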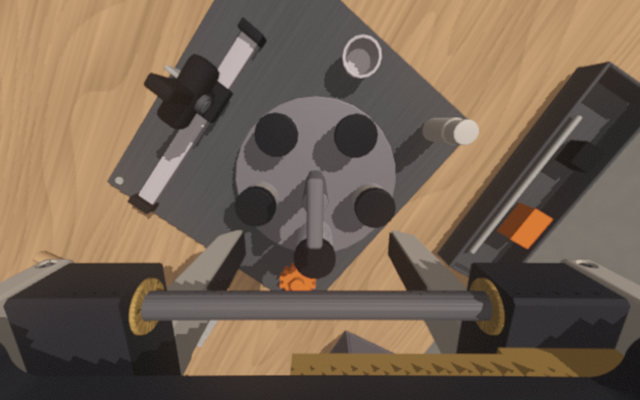

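The bar runs vertically at u≈315, rows 172–250, and is centred between the fingers. The tall jar is in line with it at (315,258). I'll descend and grip.

>>> apply_moves(delta_pos=[[0,0,-0.4],[0,0,-0.7],[0,0,-0.8],[0,0,-0.8],[0,0,-0.6],[0,0,-0.35],[0,0,-0.14],[0,0,0]], rot=[[0,0,0],[0,0,0],[0,0,0],[0,0,0],[0,0,0],[0,0,0],[0,0,0],[0,0,0]])

```text
clock: 12.28
position: [0.6342, -0.1342, 0.2146]
orientation: [0.509, 0.861, -0.0, -0.001]
ft_force: [0.4, -0.1, -0.0]
grip_width: 0.093
gripper_force: 0.0
```

>>> apply_moves(delta_pos=[[0,0,0],[0,0,0],[0,0,0],[0,0,0],[0,0,0],[0,0,0],[0,0,0],[0,0,0],[0,0,0],[0,0,0],[0,0,0],[0,0,0],[0,0,0],[0,0,0],[0,0,0],[0,0,0],[0,0,0],[0,0,0]], rot=[[0,0,0],[0,0,0],[0,0,0],[0,0,0],[0,0,0],[0,0,0],[0,0,0],[0,0,0],[0,0,0],[0,0,0],[0,0,0],[0,0,0],[0,0,0],[0,0,0],[0,0,0],[0,0,0],[0,0,0],[0,0,0]], hand=0, squeeze=20)

```text
clock: 13.78
position: [0.6337, -0.1352, 0.2164]
orientation: [0.509, 0.861, -0.001, -0.0]
ft_force: [-10.1, -2.2, 11.7]
grip_width: 0.0143
gripper_force: 37.4
```

>>> apply_moves(delta_pos=[[-0.03,-0.02,0.04],[0,0,0],[0,0,0],[0,0,0]], rot=[[0,0,0],[0,0,0],[0,0,0],[0,0,0]])

```text
clock: 14.12
position: [0.6335, -0.1354, 0.2164]
orientation: [0.509, 0.861, -0.001, -0.0]
ft_force: [-5.6, -2.0, 3.0]
grip_width: 0.014
gripper_force: 39.3
```

>>> apply_moves(delta_pos=[[-0.02,0,0],[0,0,0],[0,0,0],[0,0,0],[0,0,0],[0,0,0],[0,0,0],[0,0,0],[0,0,0],[0,0,0],[0,0,0],[0,0,0],[0,0,0],[0,0,0],[0,0,0]], rot=[[0,0,-0.02],[0,0,-0.04],[0,0,-0.05],[0,0,-0.05],[0,0,-0.05],[0,0,-0.05],[0,0,-0.05],[0,0,-0.05],[0,0,-0.05],[0,0,-0.05],[0,0,-0.05],[0,0,-0.04],[0,0,-0.02],[0,0,0],[0,0,0]])

```text
clock: 15.37
position: [0.6334, -0.1353, 0.2164]
orientation: [0.831, 0.556, -0.0, 0.0]
ft_force: [-4.8, -3.4, 2.5]
grip_width: 0.0135
gripper_force: 39.0
```

```bash
python3 - <<'E'
from h import *
s=get_state(); o=s['orientation']; print(s['qpos'],2*np.degrees(np.arctan2(o[1],o[0])),s['ft_force'],s['ft_torque'],s['gripper_force'])
E
```

```text
[ 0.22204334  0.60812034 -0.15115289  1.8517157   0.1363072   0.69198927
 -0.39929326] 67.55553086209986 [-4.79875995 -3.36956941  2.50629102] [-0.61053291  0.76834176 -0.0450315 ] 39.013786719879135
```

>>> apply_moves(delta_pos=[[0,0,0],[0,0,0],[0,0,0],[0,0,0],[0,0,0],[0,0,0],[0,0,0],[0,0,0],[0,0,0],[0,0,0],[0,0,0],[0,0,0],[0,0,0],[0,0,0],[0,0,0],[0,0,0],[0,0,0],[0,0,0],[0,0,0],[0,0,0]], rot=[[0,0,-0.03],[0,0,-0.05],[0,0,-0.06],[0,0,-0.06],[0,0,-0.06],[0,0,-0.06],[0,0,-0.06],[0,0,-0.06],[0,0,-0.06],[0,0,-0.06],[0,0,-0.06],[0,0,-0.06],[0,0,-0.06],[0,0,-0.05],[0,0,-0.04],[0,0,-0.023],[0,0,0],[0,0,0],[0,0,0],[0,0,0]])

```text
clock: 17.03
position: [0.6333, -0.1352, 0.2164]
orientation: [0.997, -0.08, -0.0, 0.0]
ft_force: [-4.3, -2.8, 2.9]
grip_width: 0.0141
gripper_force: 34.7
```

```bash
python3 - <<'E'
from h import *
s=get_state(); o=s['orientation']; print(s['position'],2*np.degrees(np.arctan2(o[1],o[0])),s['ft_force'],s['gripper_force'])
d=shot('wrist','w6.png'); sd=shot('side','s6.png'); t=shot('top','t6.png')
b=cv2.resize(sd['color'][190:295,265:380],None,fx=4,fy=4,interpolation=cv2.INTER_CUBIC)
w=cv2.resize(d['color'],(672,420)); w=np.pad(w,((0,0),(0,0),(0,0)))[:, 100:440]
cv2.imwrite('pics/c6.png',np.hstack([b[:420],w])[:,:,::-1]); print(b.shape)
x,y,a=np.load('board.npy'); c,si=np.cos(a),np.sin(a); B=lambda u,v,z:[x+c*u-si*v,y+si*u+c*v,z]
P=[B(-.025,.004,.109),B(-.115,.004,.145)]
print((proj(sd,P)-[264.5,189.5])*4, proj(d,P)*1.05-[100,0])
E
```

```text
[ 0.63327602 -0.13524131  0.21641596] -9.185520716827437 [-4.28307595 -2.80812295  2.87362382] 34.67345940764062
(420, 460, 3)
[[206.5380761  141.74495057]
 [104.86750723 113.84807434]] [[231.69781142 330.94044895]
 [232.37090992 469.37453168]]
```

View pics/c6.png

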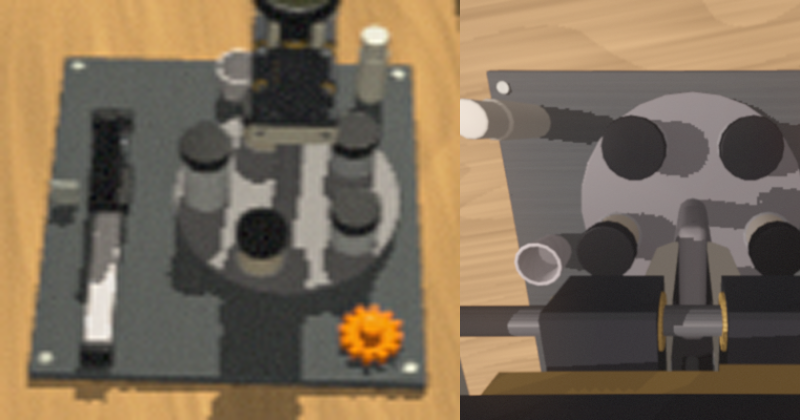

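The side crop shows the tall jar at (206,145), against a predicted front position of (206,142), with the camera beside the plate. The wrist view shows the two back jars symmetric about the gripped bar. All the conditions look met, so I'm handing in.

```bash
python3 -c "
from workcell import *
print(close_job())"
```

```text
the job is handed in; nothing more can be done
None
```

I handed the job in with the camera lined up with the index plate, the tall jar facing front and the bar handle still gripped; my last pictures and readings agree with this, but no verdict came back.

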